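# Stow the vial rack in the dry box and draw the lid tight

### The arm

A 6-joint arm with a two-finger parallel gripper is mounted at the origin on a cart in front of the work surface, level with it; the furniture and walls round the work are solid. World frame = base frame: x ahead of the robot, y to its left, z up, the work surface at z = 0. Lengths are in m, angles in rad, forces in N, time in s.
With the tool pointing down it reaches from about 0.35 to 0.8 m from the base axis. Payload 7.3 kg.
Tool frame: the origin (TCP) lies between the finger pads; the fingertips stand 25 mm ahead of it and the grasp point (between the pads) lies 6 mm ahead of it (r.tip_extent is the distance from the TCP to the fingertips, in m); z points along the fingers, y is the line along which they close (so a half turn about z gives the same grasp; the last joint's range is limited). The gripper opens to 85 mm and grips with 20 to 120 N. Pads are 22 mm wide; open, the fingers measure 114 mm over their backs; the gripper's body (76 mm by 85 mm) begins 54 mm behind the grasp point. The pads swing forward as they close: fully open they stand 13 mm farther back than shut.
Start: joints at [0.958, 0.342, 1.524, -0, 1.275, -0.146], TCP at [0.236, 0.469, 0.256] pointing down, gripper open.
Joint ranges: [-2.53, 2.53], [-0.77, 2.02], [0.04, 2.7], [-1, 4.14], [0.28, 2.66], [-3.11, 3.11]. Speed limits (rad/s): [2.57, 2.57, 3.14, 3.14, 3.14, 3.14].

### API

Orientations are given as a unit quaternion [x, y, z, w].
In Python, from workcell import r, command_gripper, optics gives the robot as it stands. The module is installed in compiled form; this text tells all that it offers. Calls block until the motion is done:
- r.reach(position, orientation): joint-space move of the TCP to a pose.
- r.move_straight(position, orientation=None, speed=0.15, max_force=None): straight line of the TCP; orientation=None keeps the orientation; speed is the mean speed in m/s. With max_force (N) it stops when the force on the tool has changed by that much, and returns True; else False.
- r.movej(angles): joint-space move.
- command_gripper(opening, force=None): finger opening in m; force is the grip in N (None keeps the last); returns when the fingers have stopped.
- r.hold(seconds).
- r.solve_ik(position, orientation): joint angles nearest the present ones, or None.
- r.read_state(): the state.
- optics.get_image(name): name is "side" or "top" or "wrist"; returns (picture, depth): 384x512x3 uint8, red, green, blue; 384x512 float32, m along the optical axis (not along the pixel's ray), 0 where there is no reading.
- optics.camera_model(name): a dict with "K" (3x3 intrinsics, pixels), "R" (3x3) and "t" (3): a world point X has camera coordinates R X + t; the wrist camera has in their place "tool_from_camera" (4x4, takes a point from camera to tool coordinates, whose origin is the TCP and whose axes are the flange's). Camera axes: x right, y down, z forward; pixel columns grow to the right and rows downward; lengths in m; the calibration is good to about 2 mm. A picture is of the moment at which its call begins: read the wrist's pose just before it. camera_model takes no time and is no camera call.
A pose or a line that the arm cannot do raises r.PlanningError and nothing moves.
- r.finish_job(): hands the job in; it is judged then, once.
The state is a dict: "time_s": time; "joint_positions": joint angles; "dq": joint speeds; "tau": joint torques, N m; "eef_pos": TCP position; "eef_rot": TCP orientation; "contact_force": force on the tool from outside, world axes, zero at the start; "torque": the same for the moment, N m; "grip_width": finger opening in m; "grip_force": force on a finger pad.
Only numpy, scipy, OpenCV 4.12 (cv2) and the standard library are available. Lean on these libraries where they do the work, as an engineer would, in place of code of your own. Each camera call takes 0.05 s, during which the arm holds its last target. There are 200 camera calls.

### The job

Put the vial rack in the dry box, upright on its floor. Then lower the lid onto its gasket without slamming it, and turn the T-handle clockwise to its stop so that the latch draws the lid tight and holds it. Keep the vials upright and leave the other things on the bench where they are.

Things in the scene. Friction and masses are not known exactly. Their poses are not given: they have to be found in the camera images.
- dry_box: White storage box, fixed, 214 mm deep (its x) x 200 wide (y), walls 12; origin at the centre of its underside, z up, -x to its front (latch side, towards the robot), +x to the hinge. Inside 190 x 176 mm, floor 22 mm above the bench, rim at 78, foam gasket on it up to 88. A steel keeper juts 23 mm inwards from the middle of the front wall at 71 to 80 mm height.
- lid (a joint): Lid angle about its stiff rear hinge: 0 to 0.006 drawn tight, 0.023 resting on the free gasket (front edge 5 mm up), 1.57 upright, stop 1.70; starts at 1.4 to 1.6. It stays wherever left; its front edge takes 2 to 5 N to push. The gasket resists the last 5 mm with up to 20 N and springs back to 0.015 or more if let go unlatched. Lid 0.4 kg.
- lid_hinge (a point): Point on the hinge line at mid width, 113 mm behind the box's centre and 83 mm above the bench; the line runs along the box's y.
- lid_edge (a point): Middle of the lid's free edge on its outer face. The lid is a plate 218 x 204 x 10 mm; this edge is 222 mm from the hinge line, the outer face 10 mm off the plane through it (up when shut, away from the robot when upright).
- tee (a joint): Turn of the T-handle, clockwise seen on the lid's outer face: 0 open (bar parallel to the front edge), 1.62 stop, tight (bar pointing at the front edge). Starts at 0 to 0.25, stays where left. Past about 0.5 with the lid up its pawl lands on the keeper and the lid cannot shut. Lid on gasket: the pawl runs under the keeper's ramp from 0.7 to 1.25 (about 7 N at the bar's end), then holds.
- tee_hub (a point): On the T-handle's axis at mid height of its black bar, 26 mm over the lid's outer face, 57 mm back from the free edge. Bar 112 mm long (56 each way), 18 wide, 18 high, its underside 17 mm over the outer face; below it a hub 25 mm thick on a steel disc of 42 x 5 mm. With the lid shut this point is 119 mm above the bench.
- tee_end (a point): Middle of the T bar's end, 56 mm from tee_hub, that points to the box's +y (left) at 0 and to the hinge (+x) when tight.
- vial_rack: Dark blue rack full of capped vials, 52 (its x) x 124 (its y) x 37 mm, about 0.12 kg; origin at the centre of its underside. It starts on the bench left of the box, its long side roughly across the robot's view. Across its 52 mm it can be gripped at mid length on its side rails, 18 to 22 mm above its underside.
- amber_bottle: Bystander: brown screw-cap bottle, 66 mm across, 126 mm high, right front, before the tall white instrument; origin at the centre of its underside.
- mouse: Bystander: black computer mouse, 108 x 60 x 34 mm, left front of the box; origin at the centre of its underside.
- tape_roll: Bystander: roll of masking tape lying flat behind the box, 98 mm across, 25 mm high; origin at the centre of its underside.

How it is judged:
By the outcome, as a careful person would: the job done as asked, in the order asked, and still so for the second after the job is handed in, with the robot touching nothing.
It also fails if it takes over 67 s, if anything falls off the work surface, if the arm or the gripper's body presses on something with over 40 N, if the wrist force passes 120 N, or if a joint passes its speed limit or range.

## Working session

There is one attempt and no reset: what is moved stays moved. The work goes in short steps, each a Python script; the robot and the scene stay as the last script left them, time stands still between calls to the robot, and variables do not carry over. Pictures are saved under pics/ and viewed, at most 10 in all, crops included, and the job is handed in when it is done.

```bash
mkdir -p pics
cat > h.py <<'E'
import numpy as np, cv2
from workcell import r, command_gripper, optics
from scipy.spatial.transform import Rotation as Ro
def grab(n):
    s=r.read_state(); im,d=optics.get_image(n); m=optics.camera_model(n); K=np.array(m["K"])
    if "R" in m: R=np.array(m["R"]);t=np.array(m["t"])
    else:
        T=np.eye(4);T[:3,:3]=Ro.from_quat(s["eef_rot"]).as_matrix();T[:3,3]=s["eef_pos"]
        C=np.linalg.inv(T@np.array(m["tool_from_camera"])); R=C[:3,:3];t=C[:3,3]
    return im,d,(K,R,t)
def save(n,im): cv2.imwrite("pics/"+n+".png",cv2.cvtColor(im,cv2.COLOR_RGB2BGR))
def ray(c,u,v):
    K,R,t=c; o=-R.T@t; d=R.T@np.linalg.solve(K,[u,v,1.0]); return o,d
def onz(c,u,v,z):
    o,d=ray(c,u,v); return o+d*(z-o[2])/d[2]
def cloud(c,d):
    K,R,t=c; v,u=np.mgrid[:d.shape[0],:d.shape[1]]
    p=np.stack([(u-K[0,2])/K[0,0]*d,(v-K[1,2])/K[1,1]*d,d],-1)
    return (p-t)@R
def tri(c1,p1,c2,p2):
    o1,d1=ray(c1,*p1);o2,d2=ray(c2,*p2)
    s=np.linalg.lstsq(np.stack([d1,-d2],1),o2-o1,rcond=None)[0]
    a=o1+s[0]*d1;b=o2+s[1]*d2; return (a+b)/2,np.linalg.norm(a-b)
def proj(c,X):
    K,R,t=c;p=K@(R@np.asarray(X)+t);return p[:2]/p[2]
def st():
    s=r.read_state();print("t",round(s["time_s"],2),"pos",np.round(s["eef_pos"],4),"q",np.round(s["joint_positions"],3),"F",np.round(s["contact_force"],1),"w",round(s["grip_width"],4),round(s["grip_force"],1));return s
E
python3 - <<'E'
from h import *
s=st();print(s["eef_rot"])
for n in("side","top","wrist"):
    im,d,c=grab(n);save(n+"0",im);np.savez("pics/%s0.npz"%n,im=im,d=d,K=c[0],R=c[1],t=c[2]);print(n,-c[1].T@c[2],c[1][2],c[0][0,0])
a=[cv2.imread("pics/%s0.png"%n) for n in("side","top")]
cv2.imwrite("pics/both.png",cv2.resize(np.hstack(a),(800,300)))
E
```

```text
t 0.0 pos [0.236  0.4685 0.2556] q [ 0.958  0.343  1.525  0.     1.275 -0.146] F [ 0.  -0.4  1.5] w 0.0852 0.0
[ 2.31288678e-01  9.72884885e-01 -6.84797946e-04 -2.79962003e-04]
side [-0.10952222 -0.03072405  0.86895407] [ 0.67943508 -0.05919748 -0.73134372] 390.44420893489456
top [ 0.42448893 -0.08330916  1.19066025] [ 0.15908108  0.0114908  -0.98719865] 424.86620775505537
wrist [0.17141214 0.50188052 0.37322764] [ 0.25309962 -0.1288893  -0.95881601] 336.64672323392114
```

View pics/top0.png

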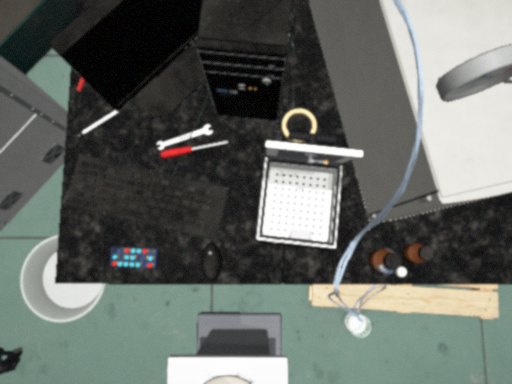

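View pics/side0.png

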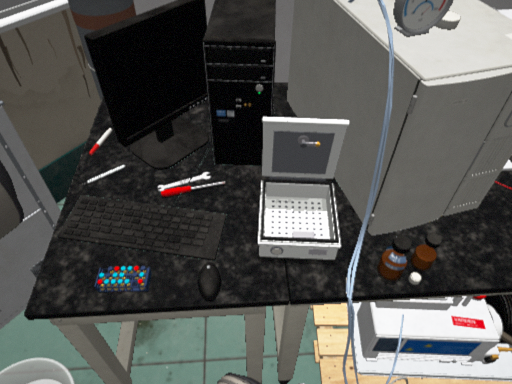

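The top view shows the rack at about (133,258), the open box centred near (300,203) with the upright lid along row 150, the mouse at (211,260), the tape at (298,122) and bottles at (385,260). The side view shows the rack at (123,278), the box at (298,220), the lid's inner face at (303,148) with the pawl at (311,143), and the mouse at (209,280).

```bash
cat > m1.py <<'E'
from h import *
def load(n):
    z=np.load("pics/%s0.npz"%n);return z["im"],z["d"],(z["K"],z["R"],z["t"])
D={n:load(n) for n in("side","top","wrist")}
def rackmask(im,box):
    h=cv2.cvtColor(im,cv2.COLOR_RGB2HSV);m=((h[...,1]>90)&(h[...,2]>50)).astype(np.uint8)
    k=np.zeros_like(m);x0,y0,x1,y1=box;k[y0:y1,x0:x1]=m[y0:y1,x0:x1]
    return cv2.morphologyEx(k,cv2.MORPH_CLOSE,np.ones((5,5)))
for n,b in(("top",(95,235,175,280)),("side",(85,255,165,300)),("wrist",(0,0,512,384))):
    im,d,c=D[n];m=rackmask(im,b);cs=cv2.findContours(m,0,2)[0];k=max(cs,key=cv2.contourArea)
    rr=cv2.minAreaRect(k);P=cloud(c,d);mm=np.zeros_like(m);cv2.drawContours(mm,[k],-1,1,-1);q=P[(mm>0)&(d>0)]
    print(n,rr,"z pct",np.percentile(q[:,2],[5,50,95]).round(3))
    f=q[(q[:,2]>.025)];w=cv2.minAreaRect((f[:,:2]*1000).astype(np.float32));print("  cloud rect mm",w,"corners z.037",[onz(c,*p,.037)[:2].round(3) for p in cv2.boxPoints(rr)])
print("origin in top",proj(D["top"][2],[0,0,0]),"tcp",proj(D["top"][2],[.236,.469,.256]))
# box: clouds from top/side
for n in("top","side"):
    im,d,c=D[n];P=cloud(c,d);hs=cv2.cvtColor(im,cv2.COLOR_RGB2HSV)
    ok=(d>0)&(P[...,0]>.3)&(P[...,0]<.8)&(P[...,1]>-.4)&(P[...,1]<0.05)
    print(n,"bench z",np.median(P[ok&(abs(P[...,2])<.03)][:,2]))
    q=P[ok&(P[...,2]>.07)&(P[...,2]<.1)&(P[...,1]>-.38)]
    w=cv2.minAreaRect((q[:,:2]*1000).astype(np.float32));print(" rim rect",w,len(q))
    q=P[ok&(P[...,2]>.15)&(P[...,2]<.4)&(hs[...,2]>120)&(P[...,1]>-.3)]
    print(" lid pts",len(q),q.min(0),q.max(0),q.mean(0))
im,d,c=D["top"];P=cloud(c,d);print("hose top",[P[v,u].round(3) for v,u in((200,393),(230,362),(270,345),(150,412))])
top=cv2.resize(D["top"][0][125:265,240:370],None,fx=4,fy=4);sd=cv2.resize(D["side"][0][110:270,245:365],(400,533))
w=cv2.resize(D["wrist"][0],(400,300));save("crop1",cv2.resize(np.hstack([cv2.resize(top,(400,430)),cv2.resize(sd,(400,430))]),(800,430)));
E
python3 m1.py
```

```text
top ((133.45838928222656, 257.24859619140625), (47.107177734375, 20.521936416625977), 1.9091522693634033) z pct [-0.001  0.021  0.037]
  cloud rect mm ((411.5956115722656, 255.1246337890625), (124.01150512695312, 50.43423080444336), 87.39883422851562) corners z.037 [array([0.387, 0.314]), array([0.441, 0.316]), array([0.437, 0.188]), array([0.383, 0.188])]
side ((121.5, 278.0), (26.0, 55.0), 90.0) z pct [-0.001  0.021  0.037]
  cloud rect mm ((410.6810302734375, 256.29437255859375), (123.82261657714844, 50.4093017578125), 88.50299072265625) corners z.037 [array([0.44 , 0.326]), array([0.432, 0.192]), array([0.361, 0.183]), array([0.369, 0.311])]
wrist ((182.62722778320312, 342.90533447265625), (36.15385055541992, 69.84615325927734), 67.38013458251953) z pct [0.003 0.022 0.038]
  cloud rect mm ((328.2644348144531, 370.9794616699219), (70.34294128417969, 287.762451171875), 41.09530258178711) corners z.037 [array([0.366, 0.253]), array([0.368, 0.341]), array([0.416, 0.333]), array([0.416, 0.242])]
origin in top [226.31585754 417.36069189] tcp [ -2.82075895 342.53080487]
top bench z 6.954156904339379e-05
 rim rect ((622.507568359375, -236.36102294921875), (296.8592224121094, 363.0903625488281), 87.10794830322266) 2292
 lid pts 822 [ 0.62459431 -0.2999477   0.23991627] [ 0.79994875 -0.09631663  0.31333756] [ 0.64512238 -0.19992322  0.29684172]
side bench z -0.000753058947912812
 rim rect ((618.7306518554688, -230.08139038085938), (300.1676330566406, 362.0166931152344), 89.90595245361328) 2467
 lid pts 1459 [ 0.62217113 -0.29992927  0.15000242] [ 0.79778942 -0.09865876  0.3101672 ] [ 0.64616085 -0.19911853  0.26648072]
hose top [array([ 0.525, -0.344,  0.373]), array([ 0.487, -0.372, -0.001]), array([ 0.378, -0.322, -0.003]), array([ 0.61 , -0.365,  0.43 ])]
```

```bash
sleep 0; ls pics
```

```text
both.png
crop1.png
side0.npz
side0.png
top0.npz
top0.png
wrist0.npz
wrist0.png
```

```bash
cat > m2.py <<'E'
from m1 import *
print("=====")
for n in("top","side"):
    im,d,c=D[n];P=cloud(c,d);hs=cv2.cvtColor(im,cv2.COLOR_RGB2HSV);X,Y,Z=P[...,0],P[...,1],P[...,2]
    reg=(d>0)&(X>.35)&(X<.64)&(Y>-.32)&(Y<-.07)
    q=P[reg&(Z>.071)&(Z<.093)&(X<.6)]
    w=cv2.minAreaRect((q[:,:2]*1000).astype(np.float32));print(n,"rim<.6",w, "x",np.percentile(q[:,0],[1,99]),"y",np.percentile(q[:,1],[1,99]), "zmax",np.percentile(q[:,2],[50,95]))
    # front outer edge line: min x per y column; side edges
    ys=np.arange(-.28,-.1,.02);e=[q[abs(q[:,1]-y)<.01][:,0].min() for y in ys];print(" front slope",np.polyfit(ys,e,1))
    for s in(1,-1):
        xs=np.arange(.43,.59,.02);e=[(s*q[abs(q[:,0]-x)<.01][:,1]).max()*s for x in xs];print(" side",s,np.polyfit(xs,e,1),np.round(e,3))
    fl=P[reg&(Z>.01)&(Z<.035)&(hs[...,2]>120)];print(" floor z",np.median(fl[:,2]),fl.min(0),fl.max(0))
    q=P[(d>0)&(Z>.13)&(Z<.4)&(Y>-.31)&(Y<-.09)&(X>.55)&(X<.7)]
    if n=="side":
        f=q[(abs(q[:,1]+.2)>.06)]
        f=f[f[:,0]<np.median(f[:,0])+.01]
        A=np.polyfit(f[:,2],f[:,0],1);B=np.linalg.lstsq(np.c_[f[:,2],f[:,1],np.ones(len(f))],f[:,0],rcond=None)[0];print(" lid plane x=a z+b y+c",B)
    for z in np.arange(.14,.34,.02):
        k=q[abs(q[:,2]-z)<.01]
        if len(k):print("  z%.2f"%z,len(k),k[:,0].min().round(3),k[:,0].max().round(3),k[:,1].min().round(3),k[:,1].max().round(3))
for nm,b in(("mouse",(.33,.47,-.05,.15)),("tape",(.7,.85,-.32,-.05)),("bottle",(.33,.47,-.6,-.33))):
    im,d,c=D["top"];P=cloud(c,d);q=P[(P[...,0]>b[0])&(P[...,0]<b[1])&(P[...,1]>b[2])&(P[...,1]<b[3])&(P[...,2]>.01)];print(nm,q.min(0),q.max(0))
E
python3 m2.py | sed -n '/=====/,$p'
```

```text
=====
top rim<.6 ((529.5346069335938, -190.1479034423828), (206.47434997558594, 163.982666015625), 83.7781982421875) x [0.44179328 0.59733694] y [-0.2972771  -0.08293875] zmax [0.08028935 0.08769287]
 front slope [0.11049489 0.46896944]
 side 1 [ 0.69555142 -0.45574302] [-0.267 -0.08  -0.08  -0.083 -0.086 -0.088 -0.088 -0.091]
 side -1 [-0.11972524 -0.22969989] [-0.28  -0.284 -0.287 -0.29  -0.291 -0.294 -0.295 -0.298]
 floor z 0.020939591107316663 [ 0.35167744 -0.31970082  0.01050209] [ 0.63996092 -0.0966157   0.03492007]
  z0.14 57 0.651 0.673 -0.298 -0.106
  z0.16 56 0.649 0.671 -0.305 -0.105
  z0.18 64 0.645 0.669 -0.302 -0.105
  z0.20 67 0.643 0.666 -0.295 -0.104
  z0.22 61 0.641 0.662 -0.301 -0.107
  z0.24 145 0.625 0.686 -0.302 -0.104
  z0.26 578 0.626 0.696 -0.301 -0.103
  z0.28 48 0.635 0.654 -0.276 -0.114
  z0.30 639 0.626 0.661 -0.304 -0.1
  z0.32 24 0.631 0.658 -0.297 -0.104
side rim<.6 ((528.0006713867188, -188.82313537597656), (206.70681762695312, 163.43919372558594), 84.01040649414062) x [0.44107264 0.59559553] y [-0.29419495 -0.08433159] zmax [0.07973088 0.08666563]
 f
[... 300 characters left out ...]
 -0.08260117  0.03483065]
 lid plane x=a z+b y+c [-0.12777857  0.10817475  0.70136375]
  z0.14 348 0.65 0.678 -0.304 -0.104
  z0.16 360 0.646 0.675 -0.305 -0.103
  z0.18 380 0.643 0.672 -0.303 -0.102
  z0.20 407 0.641 0.67 -0.305 -0.102
  z0.22 356 0.637 0.665 -0.304 -0.104
  z0.24 481 0.622 0.663 -0.304 -0.103
  z0.26 499 0.624 0.66 -0.303 -0.102
  z0.28 505 0.63 0.657 -0.302 -0.102
  z0.30 663 0.625 0.663 -0.304 -0.099
  z0.32 1 0.632 0.632 -0.273 -0.273
mouse [0.35097614 0.01797344 0.01000809] [0.46976347 0.07733602 0.03925418]
tape [ 0.73472565 -0.31999869  0.01004188] [ 0.84999612 -0.05007433  0.49190815]
bottle [ 0.36266243 -0.52378833  0.01011085] [ 0.46958412 -0.33050665  0.12997627]
```

View pics/crop1.png

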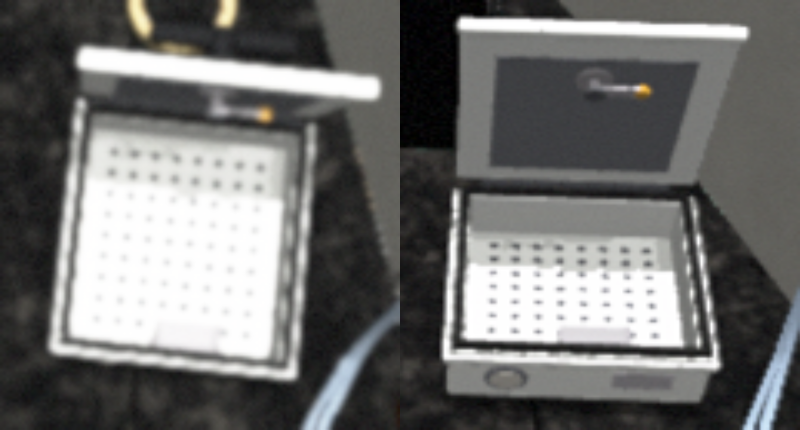

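The crop shows the lid leaning slightly towards the robot, the pawl pointing right (crop 595,85 → 643,90), so the tee is close to 0, and the bar behind the lid parallel to its edge. Two views agree on the rack: (0.411, 0.256), height 37 mm, yaw about -2°. The box centre is about (0.555, -0.191) with yaw -6.2°, and its floor at 21 mm and rim and gasket at 88 mm match the text. The lid angle is about 1.44.

```bash
cat >> h.py <<'E'
PSI=-0.108; BC=np.array([.5554,-.1912]); AX=np.array([np.cos(PSI),np.sin(PSI)]); AY=np.array([-np.sin(PSI),np.cos(PSI)])
def B(x,y,z): return np.r_[BC+x*AX+y*AY,z]
def down(yaw):   # tool z down, tool y at heading yaw
    y=np.array([np.cos(yaw),np.sin(yaw),0]);z=np.array([0,0,-1.]);return Ro.from_matrix(np.stack([np.cross(y,z),y,z],1)).as_quat()
E
python3 - <<'E'
from h import *
print("tip",r.tip_extent)
for n,p,yaw in(("rack",[.411,.256,.1],-.035),("rack2",[.411,.256,.1],-.035+np.pi),("box",B(0,0,.05),PSI),("box2",B(0,0,.05),PSI+np.pi),("behind",B(.125,0,.36),PSI+np.pi/2),("behind2",B(.125,0,.36),PSI-np.pi/2),("shut",B(-.1,0,.12),PSI-np.pi/2),("t0",B(-.052,0,.14),PSI),("t1",B(-.052,0,.14),PSI-1.62),("t0b",B(-.052,0,.14),PSI+np.pi),("t1b",B(-.052,0,.14),PSI+np.pi-1.62)):
    q=r.solve_ik(p,down(yaw));print(n,None if q is None else np.round(q,2))
r.reach([.411,.256,.13],down(-.035));s=st()
im,d,c=grab("wrist");save("w1",im);P=cloud(c,d)
q=P[(d>0)&(P[...,2]>.028)&(P[...,2]<.045)&(abs(P[...,0]-.41)<.06)&(abs(P[...,1]-.256)<.1)]
print(len(q),cv2.minAreaRect((q[:,:2]*1000).astype(np.float32)),np.percentile(q[:,2],[50,99]))
E
```

```text
tip 0.025
rack [ 0.4   0.46  1.84 -0.    0.84  0.43]
rack2 [ 0.4   0.46  1.84 -0.    0.84 -2.71]
box [-0.46  0.68  1.58 -0.    0.88 -0.35]
box2 [-0.46  0.68  1.58 -0.    0.88  2.79]
behind [-0.4   0.7   0.65 -0.    1.79 -1.86]
behind2 [-0.4   0.7   0.65 -0.    1.79  1.28]
shut [-0.53  0.44  1.8  -0.    0.9   1.15]
t0 [-0.5   0.48  1.65 -0.    1.01 -0.39]
t1 [-0.5   0.48  1.65 -0.    1.01  1.23]
t0b [-0.5   0.48  1.65 -0.    1.01  2.75]
t1b [-0.5   0.48  1.65 -0.    1.01 -1.91]
t 1.31 pos [0.411  0.2568 0.1305] q [0.4   0.416 1.806 0.    0.919 0.433] F [-0.4 -0.1 -0.3] w 0.0849 0.0
4706 ((412.49029541015625, 256.7687072753906), (122.99142456054688, 50.1819953918457), 87.7552490234375) [0.03667642 0.03826595]
```

Run:
```python
from h import *
o=down(-.038)
r.move_straight([.412,.2565,.07],o,speed=.15)
print(r.move_straight([.412,.2565,.026],o,speed=.08,max_force=8));st()
command_gripper(.045,force=40);st()
r.move_straight([.412,.2565,.06],speed=.08);s=st()
im,d,c=grab("side");save("s2",im[230:320,60:260])
im2,d2,c2=grab("wrist");save("w2",im2)
a=cv2.resize(im2,(400,300));b=cv2.resize(im[225:300,75:175],(400,300));save("v2",np.hstack([a,b]))
```

```text
False
t 2.61 pos [0.4123 0.2566 0.0263] q [0.399 0.593 1.887 0.    0.661 0.437] F [ 0.5 -0.4 -0. ] w 0.0856 0.0
t 3.02 pos [0.4123 0.2566 0.0267] q [ 0.399  0.592  1.887 -0.     0.662  0.437] F [-0.5 -1.1  5.2] w 0.0515 40.9
t 3.6 pos [0.4119 0.2565 0.06  ] q [0.399 0.531 1.867 0.    0.744 0.437] F [ 0.5  0.1 -1.6] w 0.0515 41.9
```

View pics/v2.png

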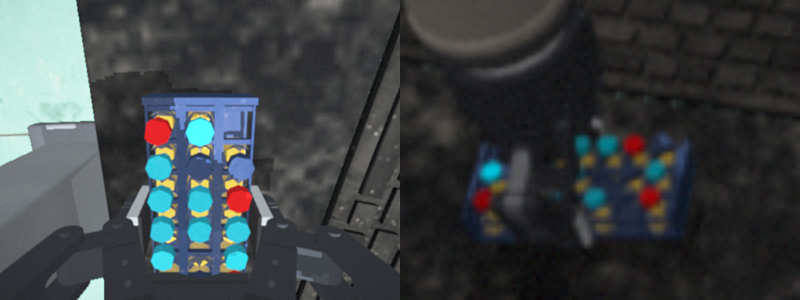

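The wrist picture shows the rack held at mid length between the pads, all vials upright. In the side crop it hangs level.

Run:
```python
from h import *
p=B(0,0,0);o=down(PSI)
r.move_straight([.412,.2565,.19],speed=.2)
r.move_straight([p[0],p[1],.19],o,speed=.25);st()
r.move_straight([p[0],p[1],.07],speed=.12)
print(r.move_straight([p[0],p[1],.0478],speed=.03,max_force=6));st()
command_gripper(.075);st()
r.move_straight([p[0],p[1],.14],speed=.15)
r.move_straight(B(-.04,0,.27),speed=.25)
im,d,c=grab("wrist");save("w3",im);P=cloud(c,d);st()
hs=cv2.cvtColor(im,cv2.COLOR_RGB2HSV)
for lo,hi in((.05,.07),(.05,.059)):
    q=P[(d>0)&(P[...,2]>lo)&(P[...,2]<hi)&(hs[...,1]>60)&(abs(P[...,0]-.555)<.08)&(abs(P[...,1]+.19)<.08)]
    print(len(q),cv2.minAreaRect((q[:,:2]*1000).astype(np.float32)),np.percentile(q[:,2],[5,50,99]))
```

```text
t 6.53 pos [ 0.5553 -0.1902  0.1901] q [-0.461  0.511  1.445  0.     1.186 -0.354] F [ 0.5  0.5 -1.2] w 0.0514 41.9
True
t 8.36 pos [ 0.5551 -0.191   0.0488] q [-0.462  0.684  1.579  0.     0.88  -0.354] F [0.  0.2 5.3] w 0.051 42.4
t 8.72 pos [ 0.5544 -0.1907  0.0479] q [-0.462  0.685  1.58  -0.     0.88  -0.354] F [-0.1 -0.  -0. ] w 0.0749 0.0
t 10.22 pos [ 0.5151 -0.1866  0.2677] q [-0.487  0.379  1.436 -0.     1.333 -0.379] F [-0.2 -0.3 -0.9] w 0.0748 0.0
2004 ((554.1925659179688, -190.7294921875), (121.23826599121094, 48.086490631103516), 83.98924255371094) [0.05393051 0.05881065 0.06065889]
1182 ((554.1925659179688, -190.7294921875), (121.23826599121094, 48.086490631103516), 83.98924255371094) [0.05097868 0.05831859 0.05898631]
```

View pics/w3.png

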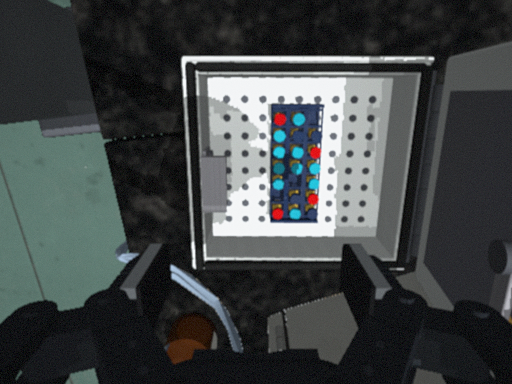

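The rack sits flat in the box, vials upright (pixels 270–323, 103–222), top at 59 mm as expected, with the keeper at (213,182) clear. Next I push the lid shut from behind.

```bash
cat > lid.py <<'E'
from h import *
H=.113;RHO=.21
def tcp(th): return B(H-RHO*np.cos(th)+.010*np.sin(th)+.011,0,.083+RHO*np.sin(th)+.010*np.cos(th)+.025)
E
python3 - <<'E'
from lid import *
o=down(PSI+np.pi/2)
a=tcp(1.6);print(a)
command_gripper(0.0,force=40)
r.move_straight(B(-.04,0,.385),o,speed=.2)
r.move_straight([a[0],a[1],.385],speed=.25)
r.move_straight(a,speed=.12);st()
for th in np.arange(1.5,.95,-.1):
    f=r.move_straight(tcp(th),speed=.08,max_force=15);s=r.read_state();print(round(th,2),f,np.round(s["contact_force"],1))
    if f:break
st()
im,d,c=grab("side");save("s4",cv2.resize(im[90:280,220:380],(640,600)))
E
```

```text
[ 0.69471121 -0.20630438  0.31761846]
t 14.38 pos [ 0.6947 -0.2064  0.3192] q [-0.394  0.73   0.698  0.     1.711 -1.857] F [0.  0.1 0.6] w -0.0001 0.0
1.5 False [-0.5 -0.8  0.6]
1.4 False [-0.6 -0.3  1. ]
1.3 False [ 0.4 -0.  -1. ]
1.2 False [-0.   0.3 -0.8]
1.1 False [ 1.1 -0.4 -0.2]
1.0 False [-0.1 -0.7  0.3]
t 16.88 pos [ 0.5743 -0.1933  0.2902] q [-0.451  0.473  1.226 -0.     1.443 -1.914] F [-0.1 -0.7  0.3] w 0.0001 0.0
```

View pics/s4.png

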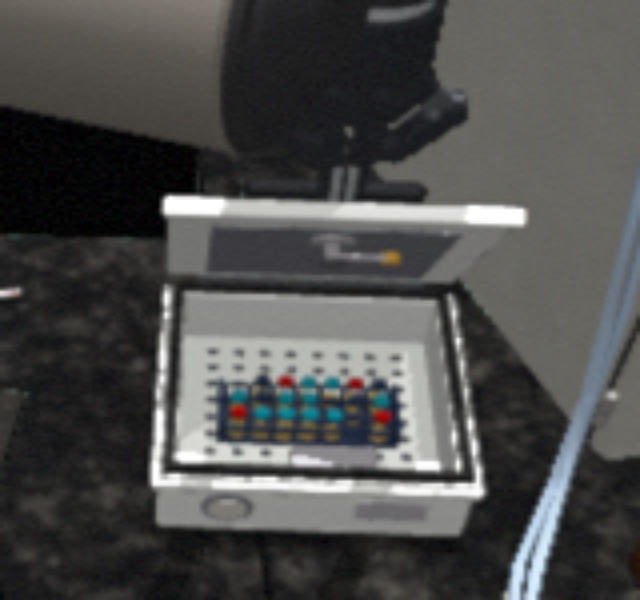

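The lid has come forward to about 1 rad (edge row about 212), with the closed fingers behind its edge between the edge and the bar. I carry on, slower at the end.

Run:
```python
from lid import *
for th in np.r_[np.arange(.9,.25,-.1),.2,.13]:
    f=r.move_straight(tcp(th),speed=.07,max_force=15)
    if f:print("stop",th);break
st()
a=tcp(-.02)
f=r.move_straight([a[0],a[1],a[2]],speed=.02,max_force=9);s=st();print(f,tcp(.023)[2])
p=s["eef_pos"]
r.move_straight([p[0],p[1],p[2]+.08],speed=.15)
# view the tee
r.move_straight(B(-.12,0,.30),down(PSI),speed=.25)
im,d,c=grab("wrist");s=st();save("w5",im);np.savez("pics/w5.npz",im=im,d=d,K=c[0],R=c[1],t=c[2])
im,d,c=grab("top");np.savez("pics/t5.npz",im=im,d=d,K=c[0],R=c[1],t=c[2]);save("t5",im)
im,d,c=grab("side");np.savez("pics/s5.npz",im=im,d=d,K=c[0],R=c[1],t=c[2]);save("s5",im)
```

```text
t 20.88 pos [ 0.4729 -0.1822  0.1451] q [-0.519  0.43   1.729  0.     0.983 -1.982] F [0.9 0.7 0.1] w 0.0 0.0
t 22.05 pos [ 0.4705 -0.182   0.1199] q [-0.521  0.462  1.763  0.     0.917 -1.984] F [-0.8 -0.6  3.9] w 0.0002 2.0
True 0.12282692928286182
t 24.5 pos [ 0.4361 -0.1782  0.2996] q [-0.551  0.21   1.586 -0.     1.347 -0.443] F [-0.4 -0.3 -0.7] w -0.0003 0.0
```

View pics/w5.png

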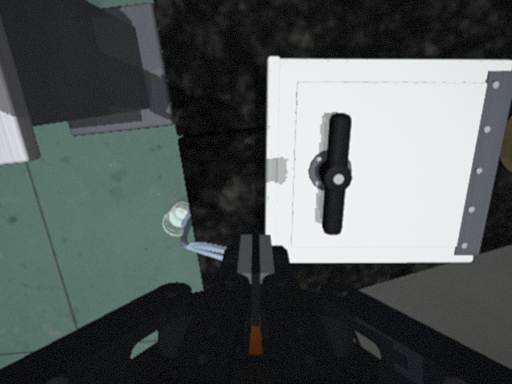

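The wrist picture shows the lid down on the box and the bar from about (340,117) to (333,232), hub cap at (338,179), near tee 0.

Run:
```python
from h import *
cs={}
for n in("w5","t5","s5"):
    z=np.load("pics/%s.npz"%n);im,d,c=z["im"],z["d"],(z["K"],z["R"],z["t"]);P=cloud(c,d)
    loc=P[...,:2]-BC;bx=loc@AX;by=loc@AY
    lid=(d>0)&(abs(bx+.0)<.07)&(abs(by)<.09)
    g=cv2.cvtColor(im,cv2.COLOR_RGB2GRAY)
    L=P[lid&(g>140)&(P[...,2]<.11)&(P[...,2]>.07)]
    m=(lid&(g<60)&(P[...,2]>.112)&(P[...,2]<.15));q=P[m]
    if len(q)<20: print(n,"no bar",len(q),len(L));continue
    A=np.linalg.lstsq(np.c_[(L[:,:2]-BC)@AX,np.ones(len(L))],L[:,2],rcond=None)[0] if len(L)>10 else None
    w=cv2.minAreaRect((q[:,:2]*1000).astype(np.float32));u=np.linalg.svd(q[:,:2]-q[:,:2].mean(0),full_matrices=False)[2][0]
    l=np.array(w[0])/1000-BC
    print(n,len(q),w,"axis ang",np.degrees(np.arctan2(u[1],u[0])),"ztop",np.percentile(q[:,2],[50,95]),"lid z slope,mid",A,"box xy",l@AX,l@AY)
    v,uu=np.nonzero(m);cs[n]=(c,cv2.minAreaRect(np.c_[uu,v].astype(np.float32))[0])
ks=list(cs)
for i in range(len(ks)):
    for j in range(i): print(ks[i],ks[j],tri(*cs[ks[i]],*cs[ks[j]]))
z=np.load("pics/w5.npz");P=cloud((z["K"],z["R"],z["t"]),z["d"]);g=cv2.cvtColor(z["im"],cv2.COLOR_RGB2GRAY)
q=P[(z["d"]>0)&(g>190)&(P[...,2]>.07)&(P[...,2]<.11)];w=cv2.minAreaRect((q[:,:2]*1000).astype(np.float32));print("lid rect",w)
s=((z["im"][95:125,300:360]));
```

```text
w5 2357 ((506.78424072265625, -185.03335571289062), (107.66877746582031, 23.136629104614258), 84.52291107177734) axis ang -96.76268315393656 ztop [0.12991517 0.13157994] lid z slope,mid [-0.01258909  0.09670805] box xy -0.048997211289026336 0.0008904143838029177
t5 no bar 15 2429
s5 265 ((502.1312255859375, -185.72744750976562), (104.6280517578125, 15.74710750579834), 80.98346710205078) axis ang 83.51797838380048 ztop [0.12615471 0.12975683] lid z slope,mid [-0.01310448  0.09510789] box xy -0.05354830013471487 -0.00030118269729147835
s5 w5 (array([ 0.50940395, -0.18706104,  0.112481  ]), np.float64(0.0014185258221960679))
lid rect ((556.1753540039062, -191.45228576660156), (204.2743377685547, 220.8564453125), 83.56075286865234)
```

```bash
cat > tee.py <<'E'
from h import *
HX,HY,RG=-.0515,.0003,.034
def tp(t,z=None):
    if z is None: z=.1287-.0037*np.clip((t-.7)/.55,0,1)
    return B(HX+RG*np.sin(t),HY+RG*np.cos(t),z),down(PSI-t)
E
python3 - <<'E'
from tee import *
command_gripper(.05,force=60)
p,o=tp(0,.2);r.move_straight(p,o,speed=.2)
p,o=tp(0);print(r.move_straight(p,o,speed=.06,max_force=8));st()
command_gripper(.01);st()
for t in np.arange(.15,1.3,.15):
    f=r.move_straight(*tp(t),speed=.015,max_force=35);s=r.read_state();print(round(t,2),f,np.round(s["contact_force"],1),np.round(s["torque"],2),round(s["grip_width"],4))
    if f:break
st()
E
```

```text
False
t 27.26 pos [ 0.5081 -0.1517  0.1291] q [-0.435  0.488  1.682  0.     0.971 -0.327] F [ 0.  -0.   0.2] w 0.0501 0.0
t 27.65 pos [ 0.5113 -0.152   0.1298] q [-0.434  0.488  1.679  0.002  0.966 -0.327] F [12.7  0.6 -2.7] w 0.0169 61.8
0.15 False [12.2  1.7 -2.7] [ 0.13 -1.31  0.32] 0.0171
0.3 False [13.2  1.1 -2.6] [ 0.17 -1.43  0.34] 0.0168
0.45 False [14.6  0.2 -4.6] [ 0.08 -1.55  0.32] 0.017
0.6 False [15.4  0.5 -4.5] [ 0.07 -1.68  0.37] 0.0168
0.75 False [15.2 -0.4 -3. ] [-0.   -1.66  0.29] 0.0171
0.9 False [14.1  0.3  1.3] [ 0.04 -1.48  0.23] 0.0167
1.05 False [12.4  0.3  4.8] [-0.03 -1.3   0.14] 0.017
1.2 False [10.4 -2.2  5.5] [-0.16 -1.27 -0.04] 0.0166
t 31.61 pos [ 0.5412 -0.1778  0.128 ] q [-4.530e-01  5.460e-01  1.579e+00  1.000e-03  1.006e+00  8.550e-01] F [10.4 -2.2  5.5] w 0.0166 62.8
```

The grip pulled the tool about 3 mm in +x, so the hub sits nearer the wrist measurement (-0.049). I correct it and finish the turn.

Run:
```python
import tee
from tee import *
tee.HX=-.0490
for t in (1.3,1.4,1.5,1.58,1.64,1.68):
    f=r.move_straight(*tp(t),speed=.012,max_force=35);s=r.read_state();print(round(t,2),f,np.round(s["contact_force"],1),np.round(s["torque"],2),round(s["grip_width"],4))
    if f:break
s=st();y=Ro.from_quat(s["eef_rot"]).as_matrix()[:,1];print("turn",PSI-np.arctan2(y[1],y[0]))
command_gripper(.05)
r.move_straight(s["eef_pos"]+np.array([0,0,.10]),speed=.12)
r.move_straight(B(-.12,.0,.30),down(PSI),speed=.25)
im,d,c=grab("wrist");save("w6",im);np.savez("pics/w6.npz",im=im,d=d,K=c[0],R=c[1],t=c[2]);st()
P=cloud(c,d);g=cv2.cvtColor(im,cv2.COLOR_RGB2GRAY);bx=(P[...,:2]-BC)@AX;by=(P[...,:2]-BC)@AY
lid=(d>0)&(abs(bx)<.11)&(abs(by)<.09);q=P[lid&(g<60)&(P[...,2]>.112)&(P[...,2]<.15)];w=cv2.minAreaRect((q[:,:2]*1000).astype(np.float32));
u=np.linalg.svd(q[:,:2]-q[:,:2].mean(0),full_matrices=False)[2][0];u=u*np.sign(u[0])
print(w,"tee",np.pi/2+PSI-np.arctan2(u[1],u[0]),"bar top",np.percentile(q[:,2],[50,95]))
L=P[lid&(g>140)&(P[...,2]<.11)&(P[...,2]>.07)];print("lid slope,mid z",np.linalg.lstsq(np.c_[(L[:,:2]-BC)@AX,np.ones(len(L))],L[:,2],rcond=None)[0])
im,d,c=grab("top");save("t6",im)
```

```text
1.3 False [ 2.  -0.4 11.7] [-0.28  0.11 -0.06] 0.0167
1.4 False [ 1.9 -1.6 11.7] [-0.46  0.14 -0.01] 0.0168
1.5 False [ 1.6 -2.5 11.5] [-0.45  0.13 -0.06] 0.0169
1.58 False [ 0.7 -2.1 10.3] [-0.46  0.17 -0.03] 0.0171
1.64 False [ 2.4 -0.9 12.9] [-0.26  0.13  0.67] 0.0168
1.68 False [ 2.5  2.9 11.9] [ 0.3  -0.15  1.81] 0.0166
t 33.98 pos [ 0.5421 -0.1931  0.1276] q [-0.475  0.558  1.558 -0.     1.02   1.308] F [ 2.5  2.9 11.9] w 0.0166 72.0
turn 1.6755270857790565
t 37.29 pos [ 0.4361 -0.1782  0.2998] q [-0.551  0.21   1.586  0.     1.347 -0.442] F [ 0.3 -0.2  0.5] w 0.05 0.0
((506.006591796875, -185.25247192382812), (23.058534622192383, 107.4210205078125), 86.17178344726562) tee 1.6117416121092174 bar top [0.12818168 0.12989537]
lid slope,mid z [0.00269712 0.09530552]
```

View pics/w6.png

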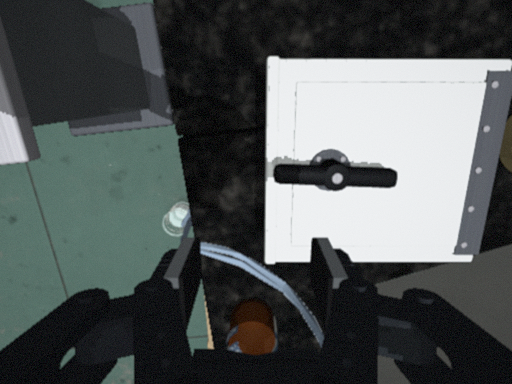

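The bar now points at the front edge (275,173 to 396,178). The tee reads 1.61, the stop was felt as rising torque, and the lid has drawn down about 0.015 rad. The robot is clear of everything.

Run:
```python
from h import *
print(r.finish_job());st()
```

```text
the job is handed in; nothing more can be done
None
the job is handed in; nothing more can be done
```

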